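# Seat the tube's stopper with the guarded hand press

## Robot

A 6-joint arm with a two-finger parallel gripper is mounted at the origin on the work surface. World frame = base frame: x ahead of the robot, y to its left, z up, the work surface at z = 0. Lengths are in mm, angles in rad, forces in N, time in s.
With the tool pointing down it reaches from about 300 to 750 mm from the base axis. Payload 8.5 kg.
Tool frame: the origin (TCP) lies at the very end of the fingers, on their centre line; the grasp point (between the pads) lies 19 mm behind it; z points along the fingers, y is the direction in which the jaws open and shut (so a half turn about z gives the same grasp; the last joint's range is limited). The gripper opens to 85 mm and grips with 20 to 120 N. Pads are 22 mm wide; open, the fingers measure 114 mm over their backs; the gripper's body (76 mm by 85 mm) begins 54 mm behind the grasp point. The pads swing forward as they close: fully open they stand 13 mm farther back than shut.
Start: joints at [-1.471, 0.381, 1.297, -0, 1.464, -0.215], TCP at [170.289, -522.955, 231.322] pointing down, gripper open.
Joint ranges: [-3.11, 3.11], [-0.89, 2.33], [0.22, 2.48], [-1.42, 4.56], [0.17, 2.85], [-2.88, 2.88]. Speed limits (rad/s): [2.39, 2.39, 3.14, 3.14, 3.14, 3.14].

## Interface

Orientations are given as a rotation vector (axis times angle).
In Python, from bench import status, snapshot, camera_params, arm, boxes_of, cut_out gives the robot as it stands.
- The arm moves only by the tool carry_out, never from a script. Its argument "rows" is a list of rows, each an object of numbers: "ax", "ay", "az": the turn, a rotation vector about the tool's x, y, z in degrees; "dx", "dy", "dz": the shift along the tool's x, y, z in m; "jaw": the opening, from -1 (shut) to 1 (fully open). In form: [{"ax": .., "ay": .., "az": .., "dx": .., "dy": .., "dz": .., "jaw": ..}, ...]. A call has 1 to 8 rows; each row shifts and turns the commanded pose from where the row before left it, along the tool's axes as they then stand; what a row does not reach is not made up. A row lasts 1/10 s, in which the tool goes at most 50 mm and 8.59 degrees, less where a joint would pass 70% of its speed; a pose out of reach is approached as far as the arm can. A call with a gripper value outside its range is refused whole. The fingers move at their own pace and stop on an object; "newtons" is the grip in N (left out, the last holds). Time passes only in rows, so rows that do not move let the fingers close. It gives the time, the measured TCP pose, the force and the opening at its end, in the units of the state.
- status.state(): the state, without advancing time (a new reading comes with each control period).
- snapshot(name): name is "side" or "top"; returns (picture, depth): 480x640x3 uint8, red, green, blue; 480x640 float32, mm along the optical axis (not along the pixel's ray), 0 where there is no reading.
- camera_params(name): a dict with "fx", "fy", "cx", "cy" (pixels), "extrinsics" (4x4, takes a point from world to camera coordinates). Camera axes: x right, y down, z forward; pixel columns grow to the right and rows downward; lengths in mm; the calibration is good to about 2 mm. A picture is of the moment at which its call begins. camera_params takes no time and is no camera call.
- arm.sign_off(): hands the job in, once; it reports no verdict.
Trained networks look in the newest picture that a camera, given by its name, has taken for a name from the list of things; names that differ only in an ending like _2 or _b are one class to them, and where a whole thing is asked for, a point or a joint stands for the part that bears it (a point fixed in the world has none). Each returns a list of dicts, best first, with "p" (0 to 1); they miss things now and then, are a little off and sometimes report something else, mostly with a low value. They report only what shows in the picture. A call takes as long as a camera call.
- boxes_of(camera, thing): "centre" ([column, row] in pixels, amid what is visible of it).
- cut_out(camera, thing): "pixels" (480x640 bool, what is visible of it) and "centre" ([column, row] in pixels, amid what is visible of it).
The state is a dict: "time": time; "qpos": joint angles; "dq": joint speeds; "joint_efforts": joint torques, N m; "tool_pos": TCP position; "eef_rot": TCP orientation; "force": force on the tool from outside, world axes, zero at the start; "wrist_torque": the same for the moment, N m; "finger_gap": finger opening in mm.
Only numpy, scipy, OpenCV 4.12 (cv2) and the standard library are available. Lean on these libraries where they do the work, as an engineer would, in place of code of your own. Each camera call takes 0.05 s, during which the arm holds its last target. There are 200 camera calls.

## Task

A glass tube stands in the hand press with its rubber stopper only part way in. Reach down through the window in the top of the press guard, press the lever pad all the way down to its stop with your fingertips, and keep it down for about two seconds so that the stopper stays in; then let the lever come back up and draw out through the window. Never touch the guard, nor the tube or its stopper, and do not disturb the other things on the table.

Things in the scene. Friction and masses are not known exactly. Their poses are not given: they have to be found in the camera images.
- press: hand press that seats tube stoppers, fixed, upright, yaw within 0.35 rad. Base plate 15 mm thick, from x -135 to +110 and y -95 to +95 mm of the origin, which lies at table level; grey column at the back (+x), 220 mm high; front is -x, z up. Tube nest and ram stand at x +20 mm, y 0. The lever is hinged at x +70, z 205 mm and reaches forward over the ram.
- guard: guard hood fixed on the front of the press: flat aluminium top frame 150 (x) x 190 (y) mm, 6 mm thick, on four posts, clear panes at front and sides. In the flat top is the open hand window, 105 (x) x 140 (y) mm. Origin: window centre, level with the frame's top face, 245 mm above the table (press x -58 mm, y 0). Axes as the press. The robot may touch no part of it.
- lever (a joint): hinge of the press lever, rad: 0 = up at rest, 0.26 = fully down on its stop. Pushing the pad down drives the ram down 13 mm. A spring lifts the lever when let go. On the pad it takes about 2.5 N to start, some 8 to 13 N while the stopper goes in, then it comes hard onto the stop.
- lever_pad (a point): centre of the top of the lever's black finger pad (42 mm in x, 44 mm in y, 10 mm thick), under the middle of the guard's window. At rest 233 mm above the table, 12 mm below the frame's top face, front edge tilted up 0.16 rad; fully down it is 34 mm lower and hardly shifts sideways. A 14 mm wide lever bar runs from it back under the guard's rear bar.
- tube: glass test tube, 16 mm diameter, 100 mm long, standing loose in the white nest block of the press under the ram, behind and below the guard's window. Origin: centre of its foot, 25 mm above the table; z along the tube, up. To be left in the nest.
- stopper (a joint): how far the stopper's head (dark rubber, 19 mm diameter, 9 mm high) stands above the rim of the tube in the press, m: 0.006 to 0.009 at the start, 0 = fully home. It stays where the ram leaves it.
- rack: bystander: white tube rack 170 x 105 x 35 mm with five tubes standing in it, overall 115 mm high, on the +y side of the press. Origin: centre of its underside.
- dish: bystander: shallow clear dish of 88 mm diameter, 16 mm high, with spare stoppers, on the -y side of the press. Origin: centre of its underside.
- stand: bystander: grey block 60 x 60 x 45 mm with a blue-capped tube in it, 119 mm high overall, on the -y side of the press, towards the back. Origin: centre of its underside.
- cup: bystander: white specimen cup with a red lid, 67 mm diameter, 71 mm high, in front of the press. Origin: centre of its underside.
- syringe: bystander: syringe lying on the table in front of the press, about 150 mm long, 24 mm high at most. Origin: under the barrel, at table level.
- tip_box: bystander: white pipette tip box with a blue lid, 127 x 92 x 91 mm. Origin: centre of its underside.
- tray: bystander: open white box 150 x 120 x 55 mm with red-capped tubes. Origin: centre of its underside.

How it is judged (in metres and radians):
On the way:
1. the lever is held down on its stop, with the stopper home, for at least 1.5 s (value of joint lever above 0.238 rad and value of joint stopper below 0.0015 m), for 1.5 s.
At the end, for the whole second after the job is handed in: the stopper stands less than 1.5 mm above the tube's rim, the lever is back up (below 0.03 rad), and the tube still stands in its nest, within 6 mm of where it was and within 0.1 rad of upright, at rest (value of joint stopper below 0.0015 m and value of joint lever below 0.03 rad and distance of tube from where it was at the start of the episode below 0.006 m and angle between tube's own z axis and vertical below 0.1 rad and linear speed of tube below 0.02 m/s); the robot touches nothing.
It fails at once if the robot touches the guard (contact force between guard and the fingers above 0.5 N or contact force between guard and the arm above 0.5 N).
It fails at once if the robot touches the tube or its stopper (contact force between tube and the fingers above 0.5 N or contact force between tube and the arm above 0.5 N).
It fails at once if the tube is lifted or shifted out of its nest (distance of tube from where it was at the start of the episode above 0.01 m).
It fails at once if a bystander is shifted by more than 15 mm or tipped (distance of any of rack, dish, stand, cup, syringe, tip_box, tray from where it was at the start of the episode above 0.015 m or angle between any of stand, cup, rack's own z axis and vertical above 0.3 rad).
It also fails if it takes over 42 s, if anything falls off the work surface, if the arm or the gripper's body presses on something with over 40 N, if the wrist force passes 120 N, or if a joint passes its speed limit or range.

## Working session

There is one attempt and no reset: what is moved stays moved. The work goes in short steps, Python scripts to look and compute and a tool call to move; the robot and the scene stay as the last step left them, time stands still between calls to the robot, and variables do not carry over. Pictures are saved under pics/ and viewed, about 8 in all and at most 12, crops included, and the job is handed in when it is done.

Besides the shell and the picture viewer there is one more tool, called after "Request:" in YAML: its name, and indented under it one key for each argument. carry_out: Moves the arm, as the interface text tells. Its arguments: {"type":"object","properties":{"rows":{"type":"array"},"newtons":{"type":"number"}},"required":["rows"]}

```bash
mkdir -p pics; ls
cat > h.py <<'E'
import numpy as np, cv2
from bench import status, snapshot, camera_params, arm, boxes_of, cut_out
def to_world(cam,px,depth):
    c=camera_params(cam);E=np.array(c["extrinsics"]);px=np.atleast_2d(px).astype(float);d=np.atleast_1d(depth)
    P=np.stack([(px[:,0]-c["cx"])/c["fx"]*d,(px[:,1]-c["cy"])/c["fy"]*d,d],1)
    return (P-E[:3,3])@E[:3,:3]
def proj(cam,W):
    c=camera_params(cam);E=np.array(c["extrinsics"]);P=np.atleast_2d(W)@E[:3,:3].T+E[:3,3]
    return np.stack([P[:,0]/P[:,2]*c["fx"]+c["cx"],P[:,1]/P[:,2]*c["fy"]+c["cy"]],1)
E
python3 - <<'E'
from h import *
ims=[]
for c in("top","side"):
    im,d=snapshot(c);np.save(f"pics/{c}_d.npy",d);cv2.imwrite(f"pics/{c}.png",im[:,:,::-1])
    for t in("guard","lever_pad","press","tube"):
        for r in cut_out(c,t)[:2]:
            v,u=np.nonzero(r["pixels"]);z=d[v,u];m=z>0
            W=to_world(c,np.stack([u,v],1)[m],z[m])
            print(c,t,round(r["p"],2),np.round(r["centre"]),m.sum(),np.round(np.median(W,0)),np.round(W.min(0)),np.round(W.max(0)))
            np.save(f"pics/{c}_{t}.npy",W) if r["p"]>.5 else 0
    print(np.round(np.linalg.inv(np.array(camera_params(c)["extrinsics"])),2).tolist())
print(status.state())
E
```

```text
pics
top guard 0.75 [296. 270.] 1720 [537.  90. 244.] [458.  -7.   8.] [619. 191. 258.]
top lever_pad 0.75 [288. 246.] 404 [553.  96. 228.] [516.  68.   5.] [672. 114. 245.]
top press 0.7 [289. 242.] 4968 [574.  94.  51.] [458.  -7. -12.] [725. 214. 258.]
[[-0.01, -1.0, 0.05, 485.43], [-1.0, 0.01, -0.02, 19.61], [0.02, -0.05, -1.0, 1843.89], [0.0, 0.0, 0.0, 1.0]]
side guard 0.62 [364. 247.] 4998 [523. 109. 189.] [ 366. -174.    1.] [658. 194. 255.]
side lever_pad 0.59 [350. 242.] 473 [555.  96. 229.] [472.  -6.  38.] [674. 116. 248.]
side press 0.63 [344. 265.] 8923 [573. 115. 153.] [ 322. -178.   -4.] [714. 224. 255.]
side tube 0.48 [333. 280.] 84 [620. 103.  99.] [610.  92.  58.] [636. 119. 168.]
[[-0.83, 0.45, -0.33, 1059.81], [0.56, 0.66, -0.51, 742.75], [-0.01, -0.61, -0.8, 1344.89], [0.0, 0.0, 0.0, 1.0]]
{'time': 0.5, 'qpos': array([-1.47135517e+00,  3.80611185e-01,  1.29746005e+00, -2.68895827e-05,
        1.46360159e+00, -2.15279534e-01]), 'dq': array([-0.00055813,  0.00059404,  0.00085917,  0.00022895, -0.00018748,
       -0.00011421]), 'joint_efforts': array([-8.31344005e-04, -4.48033440e+01, -2.31332695e+01, -2.18696077e-04,
        7.57758589e-04,  2.94295251e-05]), 'tool_pos': array([ 170.25051122, -522.94228631,  231.29611083]), 'eef_rot': array([-3.10269507e+00, -4.92316053e-01,  3.46344188e-05]), 'force': array([-0.09661523,  0.17245131,  0.01274943]), 'wrist_torque': array([-0.060143  ,  0.04124835, -0.03790149]), 'finger_gap': 85.35475557058531}
```

```bash
cat > fit.py <<'E'
from h import *
from scipy.optimize import minimize
for c in("top","side"):
    W=np.load(f"pics/{c}_guard.npy");W=W[(abs(W[:,2]-246)<9)&(np.hypot(W[:,0]-540,W[:,1]-95)<150)]
    def cost(p):
        x,y,a=p;q=(W[:,:2]-[x,y])@np.array([[np.cos(a),-np.sin(a)],[np.sin(a),np.cos(a)]])
        o=np.maximum(np.maximum(abs(q[:,0])-75,abs(q[:,1])-95),0)
        i=np.maximum(np.minimum(52.5-abs(q[:,0]),70-abs(q[:,1])),0)
        return np.minimum(o+i,15).mean()
    best=min((minimize(cost,(x,y,a),method="Nelder-Mead") for x in(525,540,555) for y in(85,95,105) for a in(-.25,-.1,.1,.25)),key=lambda r:r.fun)
    print(c,len(W),np.round(best.x,3),best.fun,np.median(W[:,2]))
    P=np.load(f"pics/{c}_lever_pad.npy");P=P[(P[:,2]>215)&(abs(P[:,0]-540)<45)];print(" pad",np.round(np.median(P,0)),P.min(0).round(),P.max(0).round())
    im=cv2.imread(f"pics/{c}.png");x,y,a=best.x;R=np.array([[np.cos(a),-np.sin(a)],[np.sin(a),np.cos(a)]])
    big=cv2.resize(im,None,fx=5,fy=5,interpolation=cv2.INTER_CUBIC)
    for hx,hy,z,col in((75,95,245,(0,0,255)),(52.5,70,245,(0,255,0)),(21,22,233,(255,0,255))):
        q=np.array([[hx,hy],[hx,-hy],[-hx,-hy],[-hx,hy]])@R.T+[x,y]
        pts=((proj(c,np.c_[q,np.full(4,z)])+.5)*5).round().astype(np.int32);cv2.polylines(big,[pts],True,col,1)
    u,v=(proj(c,[[x,y,245]])[0]*5).astype(int);cv2.imwrite(f"pics/{c}_fit.png",big[max(v-300,0):v+300,max(u-350,0):u+350])
E
python3 fit.py
```

```text
top 1637 [5.37126e+02 9.08420e+01 8.70000e-02] 0.0009341234932843093 244.1558676513561
 pad [541.  91. 230.] [516.  68. 218.] [584. 114. 245.]
side 1685 [5.37991e+02 9.13260e+01 8.20000e-02] 0.0553006784473507 246.91358091687718
 pad [544.  94. 233.] [514.  67. 217.] [581. 116. 243.]
```

View pics/top_fit.png

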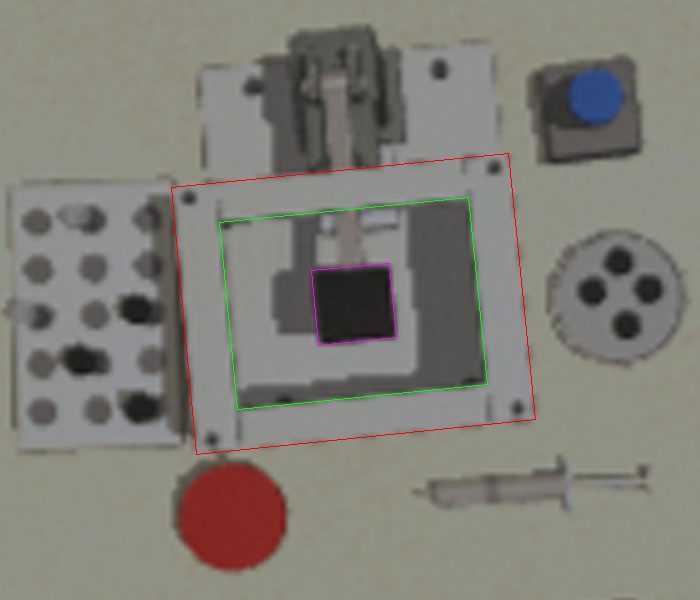

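View pics/side.png

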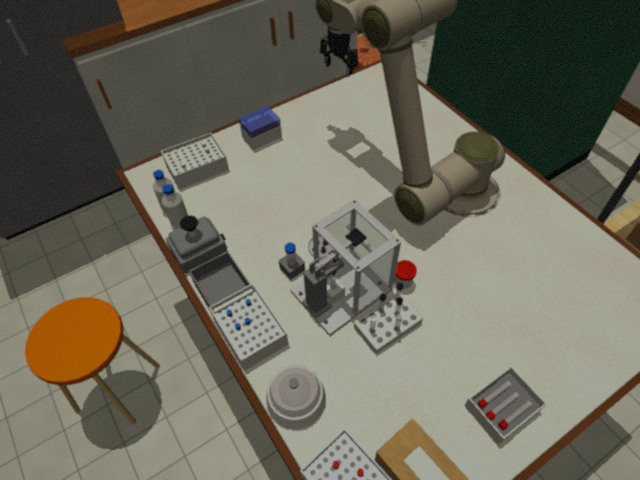

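View pics/side_fit.png

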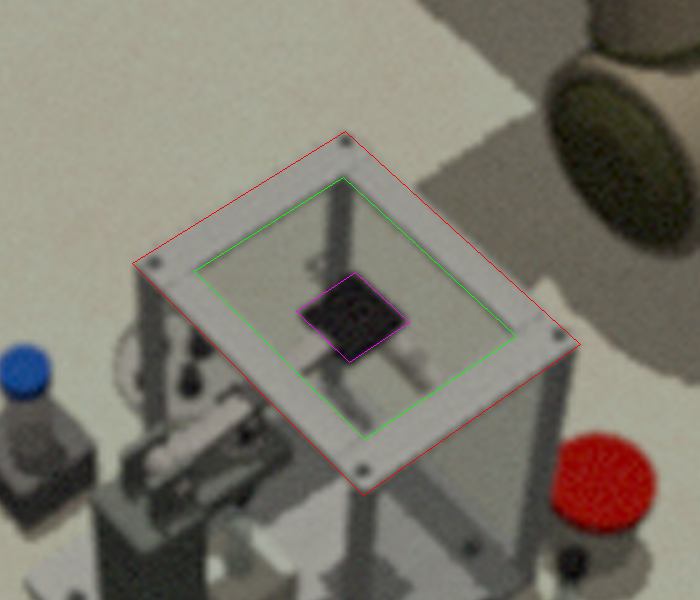

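The top view shows the green window outline (219–487, 198–410) and the pad (312–396, 264–345) matching the fitted frame. The side view agrees to about 1 mm. That puts the pad at about (537.5, 91) with yaw 0.085.

Request:
carry_out:
  rows:
    - {"dz":-0.03,"jaw":-1}
    - {"dz":-0.03,"az":6.5,"jaw":-1}
    - {"dz":-0.03,"az":6.6,"jaw":-1}
    - {"dz":-0.03,"jaw":-1}
    - {"jaw":-1}
    - {"jaw":-1}
  newtons: 40

```text
invalid input at $.rows[0]: expected keys ax, ay, az, dx, dy, dz, jaw
```

Request:
carry_out:
  rows:
    - {"ax":0,"ay":0,"az":0,"dx":0,"dy":0,"dz":-0.03,"jaw":-1}
    - {"ax":0,"ay":0,"az":6.5,"dx":0,"dy":0,"dz":-0.03,"jaw":-1}
    - {"ax":0,"ay":0,"az":6.6,"dx":0,"dy":0,"dz":-0.03,"jaw":-1}
    - {"ax":0,"ay":0,"az":0,"dx":0,"dy":0,"dz":-0.03,"jaw":-1}
    - {"ax":0,"ay":0,"az":0,"dx":0,"dy":0,"dz":0,"jaw":-1}
    - {"ax":0,"ay":0,"az":0,"dx":0,"dy":0,"dz":0,"jaw":-1}
  newtons: 40

```text
time: 1.1
tool_pos: [170.3, -522.9, 351.2]
eef_rot: [3.138, 0.135, 0.0]
force: [-0.6, 0.0, -0.3]
finger_gap: 0.4
```

Request:
carry_out:
  rows:
    - {"ax":0,"ay":0,"az":0,"dx":0.01,"dy":-0.015,"dz":0,"jaw":-1}
    - {"ax":0,"ay":0,"az":0,"dx":0.021,"dy":-0.029,"dz":0,"jaw":-1}
    - {"ax":0,"ay":0,"az":0,"dx":0.021,"dy":-0.029,"dz":0,"jaw":-1}
    - {"ax":0,"ay":0,"az":0,"dx":0.021,"dy":-0.029,"dz":0,"jaw":-1}
    - {"ax":0,"ay":0,"az":0,"dx":0.021,"dy":-0.029,"dz":0,"jaw":-1}
    - {"ax":0,"ay":0,"az":0,"dx":0.021,"dy":-0.029,"dz":0,"jaw":-1}
    - {"ax":0,"ay":0,"az":0,"dx":0.021,"dy":-0.029,"dz":0,"jaw":-1}
    - {"ax":0,"ay":0,"az":0,"dx":0.021,"dy":-0.029,"dz":0,"jaw":-1}

```text
time: 1.9
tool_pos: [308.2, -290.6, 350.0]
eef_rot: [-3.136, -0.135, 0.002]
force: [1.3, -0.0, 0.5]
finger_gap: -0.2
```

Request:
carry_out:
  rows:
    - {"ax":0,"ay":0,"az":0,"dx":0.021,"dy":-0.029,"dz":0,"jaw":-1}
    - {"ax":0,"ay":0,"az":0,"dx":0.021,"dy":-0.029,"dz":0,"jaw":-1}
    - {"ax":0,"ay":0,"az":0,"dx":0.021,"dy":-0.029,"dz":0,"jaw":-1}
    - {"ax":0,"ay":0,"az":0,"dx":0.021,"dy":-0.029,"dz":0,"jaw":-1}
    - {"ax":0,"ay":0,"az":0,"dx":0.021,"dy":-0.029,"dz":0,"jaw":-1}
    - {"ax":0,"ay":0,"az":0,"dx":0.021,"dy":-0.029,"dz":0,"jaw":-1}
    - {"ax":0,"ay":0,"az":0,"dx":0.01,"dy":-0.015,"dz":0,"jaw":-1}
    - {"ax":0,"ay":0,"az":0,"dx":0,"dy":0,"dz":0,"jaw":-1}

```text
time: 2.7
tool_pos: [427.5, -90.5, 350.0]
eef_rot: [-3.137, -0.141, 0.003]
force: [0.4, -0.4, 0.3]
finger_gap: 0.2
```

Request:
carry_out:
  rows:
    - {"ax":0,"ay":0,"az":0,"dx":0.018,"dy":-0.025,"dz":0,"jaw":-1}
    - {"ax":0,"ay":0,"az":0,"dx":0.021,"dy":-0.029,"dz":0,"jaw":-1}
    - {"ax":0,"ay":0,"az":0,"dx":0.021,"dy":-0.029,"dz":0,"jaw":-1}
    - {"ax":0,"ay":0,"az":0,"dx":0.021,"dy":-0.029,"dz":0,"jaw":-1}
    - {"ax":0,"ay":0,"az":0,"dx":0.021,"dy":-0.029,"dz":0,"jaw":-1}
    - {"ax":0,"ay":0,"az":0,"dx":0.023,"dy":-0.03,"dz":0,"jaw":-1}
    - {"ax":0,"ay":0,"az":0,"dx":0,"dy":0,"dz":0,"jaw":-1}
    - {"ax":0,"ay":0,"az":0,"dx":0,"dy":0,"dz":0,"jaw":-1}

```text
time: 3.5
tool_pos: [536.9, 88.3, 350.1]
eef_rot: [3.138, 0.136, -0.004]
force: [-0.3, -0.4, -0.8]
finger_gap: 0.1
```

Run:
```python
from h import *
s=status.state();print({k:np.round(s[k],3) for k in("time","tool_pos","eef_rot","force","qpos")})
im,d=snapshot("side");u,v=proj("side",[[537,91,280]])[0].astype(int)
cv2.imwrite("pics/above.png",cv2.resize(im[v-70:v+60,u-80:u+80,::-1],None,fx=4.5,fy=4.5,interpolation=cv2.INTER_CUBIC))
```

```text
{'time': np.float64(3.5), 'tool_pos': array([536.927,  88.316, 350.127]), 'eef_rot': array([ 3.138,  0.136, -0.004]), 'force': array([-0.287, -0.383, -0.754]), 'qpos': array([-0.054,  0.318,  1.057, -0.   ,  1.769,  1.43 ])}
```

View pics/above.png

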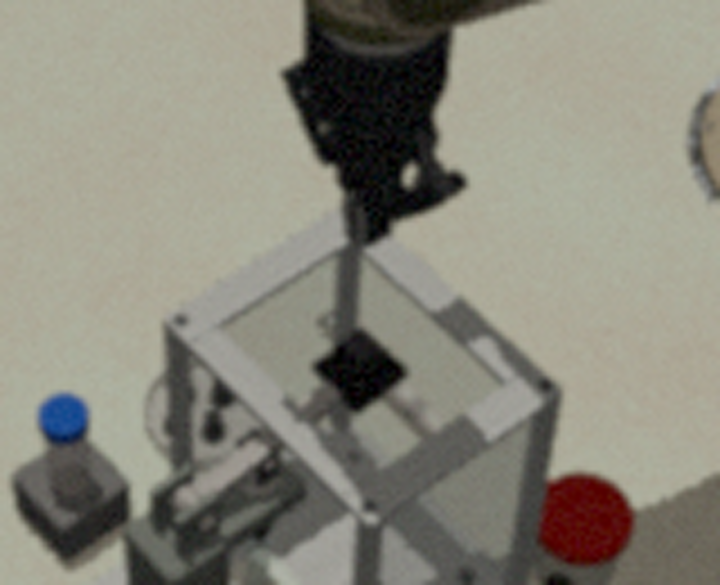

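The side view shows the shut fingertips at (370, 240), above the pad at (362, 370). I'll correct y by 3 mm and descend.

Request:
carry_out:
  rows:
    - {"ax":0,"ay":0,"az":0,"dx":0,"dy":-0.003,"dz":0.01,"jaw":-1}
    - {"ax":0,"ay":0,"az":0,"dx":0,"dy":0,"dz":0.02,"jaw":-1}
    - {"ax":0,"ay":0,"az":0,"dx":0,"dy":0,"dz":0.02,"jaw":-1}
    - {"ax":0,"ay":0,"az":0,"dx":0,"dy":0,"dz":0.02,"jaw":-1}
    - {"ax":0,"ay":0,"az":0,"dx":0,"dy":0,"dz":0.015,"jaw":-1}
    - {"ax":0,"ay":0,"az":0,"dx":0,"dy":0,"dz":0.015,"jaw":-1}
    - {"ax":0,"ay":0,"az":0,"dx":0,"dy":0,"dz":0,"jaw":-1}
    - {"ax":0,"ay":0,"az":0,"dx":0,"dy":0,"dz":0,"jaw":-1}

```text
time: 4.35
tool_pos: [536.5, 91.3, 251.5]
eef_rot: [3.139, 0.134, -0.0]
force: [-0.2, 0.4, -0.1]
finger_gap: -0.2
```

Request:
carry_out:
  rows:
    - {"ax":0,"ay":0,"az":0,"dx":0,"dy":0,"dz":0.004,"jaw":-1}
    - {"ax":0,"ay":0,"az":0,"dx":0,"dy":0,"dz":0.004,"jaw":-1}
    - {"ax":0,"ay":0,"az":0,"dx":0,"dy":0,"dz":0.004,"jaw":-1}
    - {"ax":0,"ay":0,"az":0,"dx":0,"dy":0,"dz":0.004,"jaw":-1}
    - {"ax":0,"ay":0,"az":0,"dx":0,"dy":0,"dz":0.004,"jaw":-1}
    - {"ax":0,"ay":0,"az":0,"dx":0,"dy":0,"dz":0,"jaw":-1}

```text
time: 4.95
tool_pos: [536.6, 91.9, 230.9]
eef_rot: [-3.139, -0.135, 0.001]
force: [-0.8, -0.2, 1.8]
finger_gap: 0.1
```

Request:
carry_out:
  rows:
    - {"ax":0,"ay":0,"az":0,"dx":0,"dy":0,"dz":0.004,"jaw":-1}
    - {"ax":0,"ay":0,"az":0,"dx":0,"dy":0,"dz":0.004,"jaw":-1}
    - {"ax":0,"ay":0,"az":0,"dx":0,"dy":0,"dz":0.004,"jaw":-1}
    - {"ax":0,"ay":0,"az":0,"dx":0,"dy":0,"dz":0.004,"jaw":-1}
    - {"ax":0,"ay":0,"az":0,"dx":0,"dy":0,"dz":0.004,"jaw":-1}
    - {"ax":0,"ay":0,"az":0,"dx":0,"dy":0,"dz":0,"jaw":-1}

```text
time: 5.55
tool_pos: [536.1, 91.9, 211.5]
eef_rot: [3.139, 0.135, -0.002]
force: [-5.0, -0.5, 7.2]
finger_gap: 0.2
```

Request:
carry_out:
  rows:
    - {"ax":0,"ay":0,"az":0,"dx":0,"dy":0,"dz":0.003,"jaw":-1}
    - {"ax":0,"ay":0,"az":0,"dx":0,"dy":0,"dz":0.003,"jaw":-1}
    - {"ax":0,"ay":0,"az":0,"dx":0,"dy":0,"dz":0,"jaw":-1}

```text
time: 5.85
tool_pos: [536.2, 91.8, 205.8]
eef_rot: [3.138, 0.135, -0.001]
force: [-5.6, -0.5, 8.9]
finger_gap: -0.1
```

Request:
carry_out:
  rows:
    - {"ax":0,"ay":0,"az":0,"dx":0,"dy":0,"dz":0.002,"jaw":-1}
    - {"ax":0,"ay":0,"az":0,"dx":0,"dy":0,"dz":0.002,"jaw":-1}
    - {"ax":0,"ay":0,"az":0,"dx":0,"dy":0,"dz":0,"jaw":-1}

```text
time: 6.15
tool_pos: [536.2, 91.9, 201.9]
eef_rot: [3.138, 0.136, -0.0]
force: [-5.3, -0.9, 10.6]
finger_gap: 0.1
```

Request:
carry_out:
  rows:
    - {"ax":0,"ay":0,"az":0,"dx":0,"dy":0,"dz":0.001,"jaw":-1}
    - {"ax":0,"ay":0,"az":0,"dx":0,"dy":0,"dz":0.001,"jaw":-1}
    - {"ax":0,"ay":0,"az":0,"dx":0,"dy":0,"dz":0,"jaw":-1}

```text
time: 6.45
tool_pos: [536.3, 91.9, 200.1]
eef_rot: [3.138, 0.135, 0.0]
force: [-6.5, -0.4, 12.3]
finger_gap: -0.1
```

Request:
carry_out:
  rows:
    - {"ax":0,"ay":0,"az":0,"dx":0,"dy":0,"dz":0.001,"jaw":-1}
    - {"ax":0,"ay":0,"az":0,"dx":0,"dy":0,"dz":0.0005,"jaw":-1}
    - {"ax":0,"ay":0,"az":0,"dx":0,"dy":0,"dz":0,"jaw":-1}

```text
time: 6.75
tool_pos: [536.3, 91.9, 199.5]
eef_rot: [3.138, 0.136, 0.002]
force: [-8.2, -1.4, 17.8]
finger_gap: -0.3
```

Request:
carry_out:
  rows:
    - {"ax":0,"ay":0,"az":0,"dx":0,"dy":0,"dz":0.0005,"jaw":-1}
    - {"ax":0,"ay":0,"az":0,"dx":0,"dy":0,"dz":0.0005,"jaw":-1}
    - {"ax":0,"ay":0,"az":0,"dx":0,"dy":0,"dz":0,"jaw":-1}

```text
time: 7.05
tool_pos: [536.4, 91.9, 199.4]
eef_rot: [3.138, 0.136, 0.003]
force: [-11.0, -2.3, 23.3]
finger_gap: -0.3
```

The tip has stalled at z = 199.4 (199 expected) and the force is climbing steeply, so the lever is on its stop. I'll hold here.

Request:
carry_out:
  rows:
    - {"ax":0,"ay":0,"az":0,"dx":0,"dy":0,"dz":0.0005,"jaw":-1}
    - {"ax":0,"ay":0,"az":0,"dx":0,"dy":0,"dz":0,"jaw":-1}
    - {"ax":0,"ay":0,"az":0,"dx":0,"dy":0,"dz":0,"jaw":-1}
    - {"ax":0,"ay":0,"az":0,"dx":0,"dy":0,"dz":0,"jaw":-1}
    - {"ax":0,"ay":0,"az":0,"dx":0,"dy":0,"dz":0,"jaw":-1}
    - {"ax":0,"ay":0,"az":0,"dx":0,"dy":0,"dz":0,"jaw":-1}
    - {"ax":0,"ay":0,"az":0,"dx":0,"dy":0,"dz":0,"jaw":-1}
    - {"ax":0,"ay":0,"az":0,"dx":0,"dy":0,"dz":0,"jaw":-1}

```text
time: 7.85
tool_pos: [536.4, 91.9, 199.3]
eef_rot: [3.138, 0.136, 0.004]
force: [-12.6, -0.4, 27.1]
finger_gap: -0.1
```

Request:
carry_out:
  rows:
    - {"ax":0,"ay":0,"az":0,"dx":0,"dy":0,"dz":0,"jaw":-1}
    - {"ax":0,"ay":0,"az":0,"dx":0,"dy":0,"dz":0,"jaw":-1}
    - {"ax":0,"ay":0,"az":0,"dx":0,"dy":0,"dz":0,"jaw":-1}
    - {"ax":0,"ay":0,"az":0,"dx":0,"dy":0,"dz":0,"jaw":-1}
    - {"ax":0,"ay":0,"az":0,"dx":0,"dy":0,"dz":0,"jaw":-1}
    - {"ax":0,"ay":0,"az":0,"dx":0,"dy":0,"dz":0,"jaw":-1}
    - {"ax":0,"ay":0,"az":0,"dx":0,"dy":0,"dz":0,"jaw":-1}
    - {"ax":0,"ay":0,"az":0,"dx":0,"dy":0,"dz":0,"jaw":-1}

```text
time: 8.65
tool_pos: [536.4, 91.8, 199.3]
eef_rot: [3.138, 0.136, 0.004]
force: [-12.0, -1.6, 27.6]
finger_gap: 0.0
```

Run:
```python
from h import *
im,d=snapshot("side");u,v=proj("side",[[570,95,190]])[0].astype(int)
cv2.imwrite("pics/down.png",cv2.resize(im[v-60:v+60,u-75:u+75,::-1],None,fx=5,fy=5,interpolation=cv2.INTER_CUBIC))
```

```text
(no output)
```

View pics/down.png

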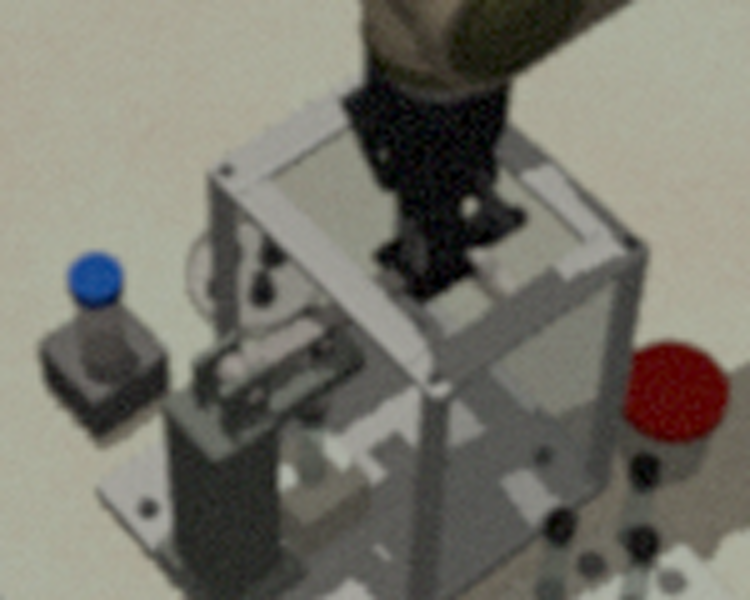

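The fingertips are on the lowered pad at (430, 270), clear of all the frame bars. I'll hold a little longer, then ease up.

Request:
carry_out:
  rows:
    - {"ax":0,"ay":0,"az":0,"dx":0,"dy":0,"dz":0,"jaw":-1}
    - {"ax":0,"ay":0,"az":0,"dx":0,"dy":0,"dz":0,"jaw":-1}
    - {"ax":0,"ay":0,"az":0,"dx":0,"dy":0,"dz":0,"jaw":-1}
    - {"ax":0,"ay":0,"az":0,"dx":0,"dy":0,"dz":0,"jaw":-1}
    - {"ax":0,"ay":0,"az":0,"dx":0,"dy":0,"dz":0,"jaw":-1}
    - {"ax":0,"ay":0,"az":0,"dx":0,"dy":0,"dz":-0.003,"jaw":-1}
    - {"ax":0,"ay":0,"az":0,"dx":0,"dy":0,"dz":-0.004,"jaw":-1}
    - {"ax":0,"ay":0,"az":0,"dx":0,"dy":0,"dz":-0.004,"jaw":-1}

```text
time: 9.5
tool_pos: [536.6, 91.9, 207.4]
eef_rot: [-3.139, -0.135, 0.001]
force: [-2.9, -0.5, 3.5]
finger_gap: -0.0
```

Request:
carry_out:
  rows:
    - {"ax":0,"ay":0,"az":0,"dx":0,"dy":0,"dz":-0.004,"jaw":-1}
    - {"ax":0,"ay":0,"az":0,"dx":0,"dy":0,"dz":-0.004,"jaw":-1}
    - {"ax":0,"ay":0,"az":0,"dx":0,"dy":0,"dz":-0.004,"jaw":-1}
    - {"ax":0,"ay":0,"az":0,"dx":0,"dy":0,"dz":-0.004,"jaw":-1}
    - {"ax":0,"ay":0,"az":0,"dx":0,"dy":0,"dz":-0.004,"jaw":-1}
    - {"ax":0,"ay":0,"az":0,"dx":0,"dy":0,"dz":-0.004,"jaw":-1}
    - {"ax":0,"ay":0,"az":0,"dx":0,"dy":0,"dz":-0.006,"jaw":-1}
    - {"ax":0,"ay":0,"az":0,"dx":0,"dy":0,"dz":-0.01,"jaw":-1}

```text
time: 10.3
tool_pos: [536.2, 91.8, 247.1]
eef_rot: [-3.139, -0.135, 0.004]
force: [0.9, -0.7, 1.0]
finger_gap: 0.1
```

Request:
carry_out:
  rows:
    - {"ax":0,"ay":0,"az":0,"dx":0,"dy":0,"dz":-0.015,"jaw":-1}
    - {"ax":0,"ay":0,"az":0,"dx":0,"dy":0,"dz":-0.02,"jaw":-1}
    - {"ax":0,"ay":0,"az":0,"dx":0,"dy":0,"dz":-0.02,"jaw":-1}
    - {"ax":0,"ay":0,"az":0,"dx":0,"dy":0,"dz":-0.02,"jaw":-1}
    - {"ax":0,"ay":0,"az":0,"dx":0,"dy":0,"dz":-0.02,"jaw":-1}
    - {"ax":0,"ay":0,"az":0,"dx":0,"dy":0,"dz":-0.01,"jaw":-1}
    - {"ax":0,"ay":0,"az":0,"dx":0,"dy":0,"dz":0,"jaw":-1}
    - {"ax":0,"ay":0,"az":0,"dx":0,"dy":0,"dz":0,"jaw":-1}

```text
time: 11.1
tool_pos: [536.5, 91.9, 351.5]
eef_rot: [-3.139, -0.135, 0.002]
force: [0.1, 0.8, 0.2]
finger_gap: 0.2
```

Run:
```python
from h import *
for c in("side",):
    im,d=snapshot(c);u,v=proj(c,[[570,95,190]])[0].astype(int)
    for t in ("lever_pad","tube"):
        for r in cut_out(c,t)[:1]:
            y,x=np.nonzero(r["pixels"]);W=to_world(c,np.stack([x,y],1),d[y,x]);W=W[d[y,x]>0]
            if t=="lever_pad": W=W[(np.hypot(W[:,0]-537,W[:,1]-91)<22)&(W[:,2]>180)]
            print(t,r["p"],len(W),np.median(W,0).round(1))
    cv2.imwrite("pics/up.png",cv2.resize(im[v-60:v+60,u-75:u+75,::-1],None,fx=5,fy=5,interpolation=cv2.INTER_CUBIC))
```

```text
tube 0.65 89 [620.  102.7 102.7]
```

View pics/up.png

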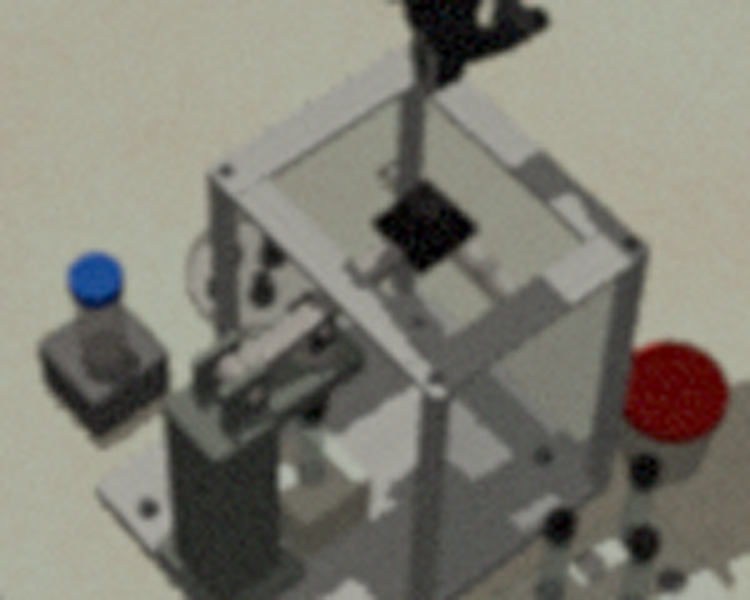

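The pad is back up at (425, 225). The tube still measures (620, 103), the same as at the start, and the arm is clear of everything.

```bash
python3 -c "
from bench import arm; print(arm.sign_off())"
```

```text
the job is handed in; nothing more can be done
None
```

I pressed the lever pad down through the guard window with the shut fingertips until it hit its stop. I held it there about 2 s, eased the lever back up, drew out above the guard and handed the job in at about 11 s.

- **On the stop:** the fingertips stalled at 199.3 mm against the 199 mm expected. The vertical push rose from about 12 N to 27 N there, with a rearward side force of about 12 N from the tilted pad.
- **Afterwards:** the last picture shows the lever back up and the tube in place, measured at (620, 103) mm as at the start. The force at the end was near zero. The fingers stayed clear of the guard in the pictures, and the bystanders in view, which excluded the tip box and tray, looked undisturbed.
- **Not confirmed:** the stopper's seating is inferred from the lever reaching its stop and the force along the way, since I never got a clear view of it. In the last picture the network did not find the lever pad, so I judged the lever by eye.

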